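Open the spring-lid stone case

TASK

Get the sharpening stone ready for honing: press the red release tab on the front of the grey stone case so that its blue lid springs up ajar, then gently push the lid right over until it stands fully open by itself. Only press and push: pick nothing up, leave the case standing where it is with the stone lying in it, leave the things around it alone, and finish with the hand clear.

Things in the scene. Friction and masses are not known exactly. Their poses are not given: they have to be found in the camera images.
- stone_case: grey cast case, loose on rubber feet, 1.7 kg, 100 (x) x 200 (y) x 34 mm without lid. Origin: centre of its underside. x runs level from its front (red tab; it faces the robot within about 25 degrees) to its back (hinge), y along the hinge to its left, z up. With the lid shut its top is 41 mm above the table, the tab's hook 46 mm. Low ribs and stops inside hold the stone
- tab_press (a point): where to press: middle of the top face of the red tab, at x -82, y 0, z 28.5 mm in the case's frame at rest; moves with the tab. The tab is a plastic rocker plate 36 mm wide, 5 mm thick, sticking out level in front of the case; its free end is 14 mm ahead of this point. At its rear an upright hook, 20 mm wide, front face at x -60, reaches over the lid's front edge
- release_tab (a joint): turn of the red tab, rad: 0 at rest, 0.4 home. Pressed straight down at tab_press it turns about a pin 27 mm behind and 2.5 mm below that point, against a spring: about 2.5 N at first, 6 N when home, where tab_press is about 10 mm down. The hook frees the lid at about 0.24 rad (6 to 7 mm down). Let go, it springs back to 0
- case_lid (a joint): angle of the blue lid, rad: 0 shut and latched, grows as it opens up and back, 1.92 at its stop (fully open, leaning 20 degrees past upright). Once released a spring lifts it to about 0.95, no further; from there it must be pushed (under 1.5 N at the front edge). Past about 1.6 it falls on to the stop by its own weight and stays; short of that it falls back to 0.95
- lid_edge (a point): middle of the lid's front (free) edge, at half its thickness; moves with the lid. The lid is a flat blue metal plate, 99 mm from hinge to front, 200 mm wide, 7 mm thick (2 mm raised panel on top), 0.14 kg. At lid angle q this point is at lid_hinge + 101 mm x (-cos q along the case's x, sin q up)
- lid_hinge (a point): middle of the hinge line, along the case's y, at x = 51 mm, y = 0, z = 37.5 mm in the case's frame; fixed to the case
- stone: dark grey sharpening stone, 50 x 150 x 22 mm, lying loose in the case along its y axis between low black ribs; origin: centre of its underside, 7 mm above the table and 8 mm in front of the case's middle. Not to be touched
- wax_tin: bystander: round blue tin of honing paste, 68 mm across, 25 mm high, on the table 10 to 20 cm to one side of the case; origin: centre of its underside
- offcut: bystander: brown wooden offcut block 50 x 70 x 36 mm, on the table beside the case, on the side opposite the tin; origin: centre of its underside
- pen: bystander: green marking pen, 10 mm thick, 128 mm long along its y axis, on the table to the case's left beyond the tin or block; origin: under its middle
- brush: bystander: wooden bench brush 44 x 185 x 18 mm, long along its y axis, on the table to the case's right beyond the tin or block; origin: under its middle
Not all that is in view belongs to the job. What is shaped like the stone_case but pink is not meant.

How it is judged:
By the outcome, as a careful person would: the job done as asked, in the order asked, and still so for the second after the job is handed in, with the robot touching nothing.
It also fails if it takes over 38 s, if anything falls off the work surface, if the arm or the gripper's body presses on something with over 40 N, if the wrist force passes 120 N, or if a joint passes its speed limit or range.

ROBOT

A 6-joint arm with a two-finger parallel gripper is mounted at the origin on a cart in front of the work surface, level with it; the furniture and walls round the work are solid. World frame = base frame: x ahead of the robot, y to its left, z up, the work surface at z = 0. Lengths are in m, angles in degrees, forces in N, time in s.
With the tool pointing down it reaches from about 0.4 to 0.825 m from the base axis. Payload 7 kg.
Tool frame: the origin (TCP) lies at the very end of the fingers, on their centre line; the grasp point (between the pads) lies behind it (r.grasp_offset is the z of the grasp point in the tool frame, in m); z points along the fingers, y is the direction in which the jaws open and shut (so a half turn about z gives the same grasp; the last joint's range is limited). The gripper opens to 88 mm and grips with 3 to 60 N. Pads are 19 mm wide; open, the fingers measure 130 mm over their backs; the gripper's body (78 mm by 193 mm) begins 47 mm behind the grasp point.
Start: joints at [-51.847, 20.546, 0.682, 0, -70.136, -16.507], TCP at [0.249, -0.627, 0.227] pointing down, gripper open.
Joint ranges: [-176.03, 176.03], [-82.01, 121.73], [-58.28, 71.71], [-173.87, 95.51], [-174.79, -0.11], [-173.66, 173.66]. Speed limits (degrees/s): [136.94, 136.94, 172.46, 180, 180, 180].

INTERFACE

Orientations are given as [roll, pitch, yaw] about the fixed x, y, z axes, in that order (R = Rz(yaw) Ry(pitch) Rx(roll)).
In Python, from plant import r gives the robot as it stands. The module is installed in compiled form; this text tells all that it offers.
- The arm moves only by the tool servo_tool, never from a script. Its argument "targets" is a list of rows, each an object of numbers: "dx", "dy", "dz": the shift along the world's x, y, z in cm; "spin": the turn about the world's z in rad; "grip": the opening in per cent of the stroke, from 0 (shut) to 100 (fully open). A call has exactly 10 rows; each row is the pose to reach, as a shift and turn from the pose commanded when the call began; what a row does not reach only later rows make up. A row lasts 1/12 s, in which the tool goes at most 41.7 mm and 7.16 degrees, less where a joint would pass 70% of its speed; a pose out of reach is approached as far as the arm can. A call with a gripper value outside its range is refused whole. The fingers move at their own pace and stop on an object; "squeeze" is the grip in N (left out, the last holds). Time passes only in rows, so rows that repeat a pose let the fingers close, or fill a call up. It gives the time, the measured TCP pose, the force and the opening at its end, in the units of the state.
- r.get_state(): the state, without advancing time (a new reading comes with each control period).
- r.capture(name): name is "scene" or "top" or "wrist"; returns the picture (480x640x3 uint8, blue, green, red); there is no depth.
- r.get_calibration(name): a dict with "K" (3x3 intrinsics, pixels), "k1" (the pictures are not rectified: a ray, as slopes to the right and down, at radius r is drawn at 1 + k1 r^2 times it, then the intrinsics apply), "extrinsics" (4x4, takes a point from camera to world coordinates). Camera axes: x right, y down, z forward; pixel columns grow to the right and rows downward; lengths in m; the calibration is good to about 2 mm. A picture is of the moment at which its call begins: read the wrist's pose just before it. get_calibration takes no time and is no camera call; for the wrist camera it gives the pose at the moment of the call.
- r.close_job(): hands the job in, once; it reports no verdict.
Trained networks look in the newest picture that a camera, given by its name, has taken for a name from the list of things; names that differ only in an ending like _2 or _b are one class to them, and where a whole thing is asked for, a point or a joint stands for the part that bears it (a point fixed in the world has none). Each returns a list of dicts, best first, with "p" (0 to 1); they miss things now and then, are a little off and sometimes report something else, mostly with a low value. They report only what shows in the picture. A call takes as long as a camera call. They do not tell look-alikes from the thing itself.
- r.cut_out(name, camera): "mask" (480x640 bool, what is visible of it) and "extent" ([left, top, right, bottom] in pixels, round what is visible of it).
The state is a dict: "time_s": time; "joints": joint angles; "qd": joint speeds; "joint_torque": joint torques, N m; "tcp_pos": TCP position; "eef_rot": TCP orientation; "contact_force": force on the tool from outside, world axes, zero at the start; "moment": the same for the moment, N m; "gripper_width": finger opening in m.
Only numpy, scipy, OpenCV 4.12 (cv2) and the standard library are available. Lean on these libraries where they do the work, as an engineer would, in place of code of your own. Each camera call takes 0.05 s, during which the arm holds its last target. There are 200 camera calls.

## Working session

There is one attempt and no reset: what is moved stays moved. The work goes in short steps, Python scripts to look and compute and a tool call to move; the robot and the scene stay as the last step left them, time stands still between calls to the robot, and variables do not carry over. Pictures are saved under pics/ and viewed, about 8 in all and at most 12, crops included, and the job is handed in when it is done.

Besides the shell and the picture viewer there is one more tool, called after ">>>" by a JSON object that holds its "method" and its "body". servo_tool: Moves the arm, as the interface text tells. Its arguments: {"type":"object","properties":{"targets":{"type":"array"},"squeeze":{"type":"number"}},"required":["targets"]}

```bash
mkdir -p pics; cat > h.py <<'E'
import numpy as np, cv2
from plant import r
def cal(n):
    c=r.get_calibration(n); return np.array(c["K"]),c["k1"],np.array(c["extrinsics"])
def ray(c,u,v):
    K,k1,T=c
    d=np.array([(u-K[0,2])/K[0,0],(v-K[1,2])/K[1,1]]); s=d.copy()
    for _ in range(20): s=d/(1+k1*(s@s))
    return T[:3,3],T[:3,:3]@np.array([s[0],s[1],1])
def at(c,u,v,z):
    o,d=ray(c,u,v); return o+d*(z-o[2])/d[2]
def proj(c,P):
    K,k1,T=c; P=np.atleast_2d(P); q=(P-T[:3,3])@T[:3,:3]; s=q[:,:2]/q[:,2:]
    s=s*(1+k1*(s**2).sum(1,keepdims=True)); return s@K[:2,:2].T+K[:2,2]
E
python3 - <<'E'
from h import *
for n in("scene","top"):
    im=r.capture(n); cv2.imwrite(f"pics/{n}0.png",im); print(n,cal(n)[2].round(3).tolist())
    for t in("stone_case","release_tab","case_lid","wax_tin","offcut","pen","brush"):
        print(t,[(round(d["p"],2),[int(x) for x in d["extent"]]) for d in r.cut_out(t,n)])
print(r.get_state())
E
```

```text
scene [[-0.849, -0.302, 0.433, -0.084], [-0.528, 0.499, -0.687, 0.933], [-0.009, -0.812, -0.583, 0.878], [0.0, 0.0, 0.0, 1.0]]
stone_case [(0.76, [238, 217, 330, 286]), (0.72, [367, 221, 438, 296])]
release_tab [(0.8, [298, 249, 319, 268]), (0.48, [239, 218, 334, 272]), (0.47, [413, 244, 434, 258])]
case_lid [(0.91, [366, 223, 425, 285]), (0.89, [239, 221, 331, 274])]
wax_tin [(0.69, [316, 213, 345, 236])]
offcut [(0.7, [218, 274, 263, 306])]
pen [(0.6, [204, 297, 230, 327])]
brush [(0.68, [325, 190, 384, 227])]
top [[-0.004, -0.999, 0.052, 0.475], [-1.0, 0.004, -0.008, -0.02], [0.008, -0.052, -0.999, 1.122], [0.0, 0.0, 0.0, 1.0]]
stone_case [(0.87, [259, 191, 352, 263]), (0.87, [299, 273, 389, 356]), (0.28, [256, 191, 349, 252])]
release_tab [(0.85, [287, 240, 304, 260]), (0.5, [354, 332, 376, 353])]
case_lid [(0.74, [300, 275, 394, 355]), (0.6, [256, 192, 346, 247])]
wax_tin [(0.58, [353, 217, 379, 246])]
offcut [(0.65, [222, 203, 251, 236])]
pen [(0.63, [198, 203, 214, 234]), (0.59, [259, 190, 352, 262])]
brush [(0.73, [393, 198, 424, 273])]
{'time_s': 0.8, 'joints': array([-5.18473598e+01,  2.05431856e+01,  6.82153830e-01,  1.97396846e-03,
       -7.01363868e+01, -1.65063228e+01]), 'qd': array([-0.02149662, -0.06734593, -0.00984231,  0.0658142 ,  0.02132374,
       -0.04772988]), 'joint_torque': array([ 9.41357248e-04, -5.82282507e+01,  2.93289059e+01,  7.00217038e+00,
        1.27394320e-02, -5.21232175e-05]), 'tcp_pos': array([ 0.24894967, -0.62739434,  0.2266048 ]), 'eef_rot': array([-1.79996997e+02, -1.04660905e-03, -1.58353012e+02]), 'contact_force': array([-0.68587414, -0.29843695, -0.73978439]), 'moment': array([ 0.02215803, -0.04890384, -0.02631369]), 'gripper_width': 0.08767464521055118}
```

View pics/top0.png

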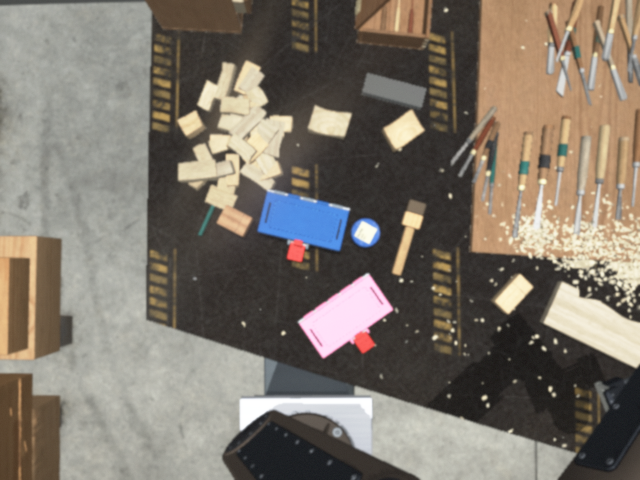

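View pics/scene0.png

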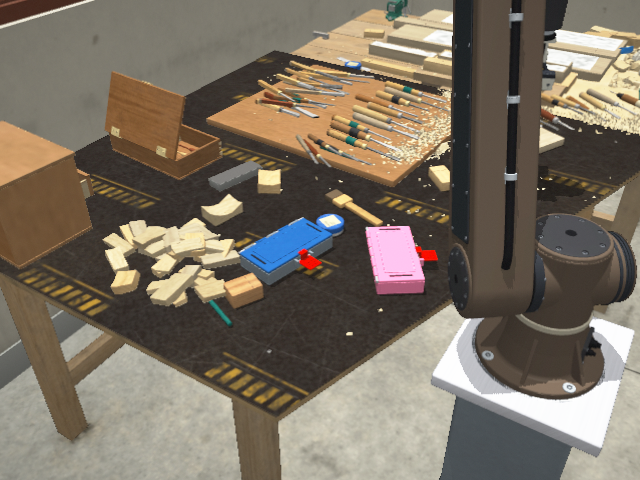

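Candidates: the blue-lidded grey case at top-view (303,221) with its tab at (296,251), and the pink look-alike at (346,315) with its tab at (364,342). The tin is at (366,233), the offcut at (235,220). By the description I choose the blue-lidded case.

```bash
cat >> h.py <<'E'
from scipy.optimize import minimize
def masks(im):
    h=cv2.cvtColor(im,cv2.COLOR_BGR2HSV)
    blue=cv2.inRange(h,(100,120,60),(125,255,255)); red=cv2.inRange(h,(0,170,100),(8,255,255))|cv2.inRange(h,(173,170,100),(180,255,255))
    return blue,red
def big(m,near=None):
    n,l,s,c=cv2.connectedComponentsWithStats(m)
    k=[i for i in range(1,n) if s[i,4]>40]
    i=max(k,key=lambda i:s[i,4]) if near is None else min(k,key=lambda i:np.hypot(*(c[i]-near)))
    return l==i,c[i]
def lidpose(n,im):
    c=cal(n); b,_=masks(im); m,_=big(b); v,u=np.nonzero(cv2.morphologyEx(m.astype(np.uint8),cv2.MORPH_CLOSE,np.ones((5,5))))
    P=np.array([at(c,a,d,.040)[:2] for a,d in zip(u,v)]).astype(np.float32)
    (cx,cy),(w,h),a=cv2.minAreaRect(P*1000)
    return cx,cy,w,h,a,P.mean(0)*1000
E
python3 - <<'E'
from h import *
for n in("scene","top"):
    im=cv2.imread(f"pics/{n}0.png"); print(n,lidpose(n,im))
    c=cal(n); nr=(296,251) if n=="top" else (310,260)
    m,t=big(masks(im)[1],np.array(nr)); print("tab",t,at(c,*t,.03))
c=cal("top")
for u,v in((366,233),(235,220)): print(at(c,u,v,.03))
im=cv2.imread("pics/top0.png")[180:370,180:440]; cv2.imwrite("pics/c1.png",cv2.resize(im,None,fx=3,fy=3,interpolation=2))
E
```

```text
scene (571.2489624023438, -27.670455932617188, 269.40020751953125, 109.18214416503906, 76.2718276977539, array([572.6079   ,  -3.1215773], dtype=float32))
tab [308.265625   260.13671875] [0.50735791 0.02151518 0.03      ]
top (579.3462524414062, 1.7280426025390625, 202.57659912109375, 109.17012786865234, 76.19384002685547, array([575.9032   ,   2.0416079], dtype=float32))Traceback (most recent call last):
  File "<stdin>", line 5, in <module>
  File "h.py", line 23, in big
    i=max(k,key=lambda i:s[i,4]) if near is None else min(k,key=lambda i:np.hypot(*(c[i]-near)))
                                                      ~~~^^^^^^^^^^^^^^^^^^^^^^^^^^^^^^^^^^^^^^^
ValueError: min() iterable argument is empty
```

>>> {"method": "servo_tool", "body": {"targets": [{"dx":1.2,"dy":3.7,"dz":0.3,"spin":-0.1,"grip":0},{"dx":2.4,"dy":7.4,"dz":0.6,"spin":-0.2,"grip":0},{"dx":3.6,"dy":11.1,"dz":0.9,"spin":-0.3,"grip":0},{"dx":4.8,"dy":14.8,"dz":1.2,"spin":-0.4,"grip":0},{"dx":6,"dy":18.5,"dz":1.5,"spin":-0.5,"grip":0},{"dx":7.2,"dy":22.2,"dz":1.8,"spin":-0.6,"grip":0},{"dx":8.4,"dy":25.9,"dz":2,"spin":-0.62,"grip":0},{"dx":9.6,"dy":29.6,"dz":2,"spin":-0.62,"grip":0},{"dx":10.8,"dy":33.3,"dz":2,"spin":-0.62,"grip":0},{"dx":12,"dy":37,"dz":2,"spin":-0.62,"grip":0}]}}

```text
time_s: 1.63
tcp_pos: [0.3691, -0.2557, 0.247]
eef_rot: [180.0, 0.1, 166.1]
contact_force: [0.8, -0.7, 0.3]
gripper_width: 0.0267
```

>>> {"method": "servo_tool", "body": {"targets": [{"dx":1.1,"dy":3.7,"grip":0},{"dx":2.2,"dy":7.4,"grip":0},{"dx":3.3,"dy":11.1,"grip":0},{"dx":4.4,"dy":14.8,"grip":0},{"dx":5.5,"dy":18.5,"grip":0},{"dx":6.6,"dy":22.2,"grip":0},{"dx":7.7,"dy":25.9,"grip":0},{"dx":8,"dy":27.7,"grip":0},{"dx":8,"dy":27.7,"grip":0},{"dx":8,"dy":27.7,"grip":0}]}}

```text
validation failed for argument at $.ta...
```

```bash
python3 - <<'E'
from h import *
s=r.get_state(); print(s["time_s"],s["tcp_pos"],s["eef_rot"],s["joints"].round(1),s["gripper_width"],r.grasp_offset)
im=r.capture("wrist"); cv2.imwrite("pics/w1.png",im); c=cal("wrist"); print(c)
np.savez("w1.npz",K=c[0],k=c[1],T=c[2])
E
```

```text
1.6333 [ 0.36912203 -0.25571095  0.24699564] [1.79996875e+02 7.11093590e-02 1.66110160e+02] [ -9.4  -2.3 -24.4   0.  -67.8 -94.5] 0.02666250398212025 -0.0188
(array([[343.12801066,   0.        , 320.91376459],
       [  0.        , 343.12801066, 245.5547553 ],
       [  0.        ,   0.        ,   1.        ]]), 0.01648688227305569, array([[ 0.23785553,  0.9295506 ,  0.28170983,  0.29553047],
       [ 0.97129959, -0.22803838, -0.06764324, -0.23365451],
       [ 0.00136284,  0.28971396, -0.9571123 ,  0.4044515 ],
       [ 0.        ,  0.        ,  0.        ,  1.        ]]))
```

View pics/w1.png

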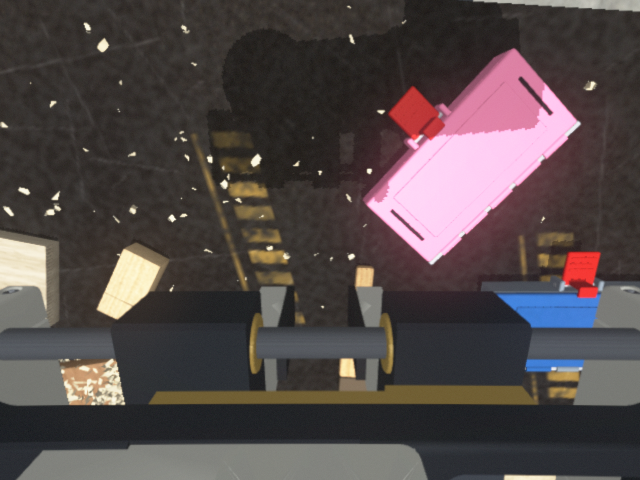

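The wrist view shows the pink case at (470,155) and the blue-lidded case with its tab at (582,270), lower right. The view covers the ground on the robot's side of the fingers.

>>> {"method": "servo_tool", "body": {"targets": [{"dx":2,"dy":3.5,"dz":0,"spin":0,"grip":0},{"dx":4,"dy":7,"dz":0,"spin":0,"grip":0},{"dx":6,"dy":10.5,"dz":0,"spin":0,"grip":0},{"dx":8,"dy":14,"dz":0,"spin":0,"grip":0},{"dx":10,"dy":17.5,"dz":0,"spin":0,"grip":0},{"dx":12,"dy":21,"dz":0,"spin":0,"grip":0},{"dx":14,"dy":24.5,"dz":0,"spin":0,"grip":0},{"dx":15,"dy":27,"dz":0,"spin":0,"grip":0},{"dx":15,"dy":27,"dz":0,"spin":0,"grip":0},{"dx":15,"dy":27,"dz":0,"spin":0,"grip":0}]}}

```text
time_s: 2.52
tcp_pos: [0.5193, 0.0139, 0.2462]
eef_rot: [-180.0, -0.0, 166.3]
contact_force: [-0.4, -0.3, -0.4]
gripper_width: 0.0003
```

```bash
python3 - <<'E'
from h import *
s=r.get_state(); print(s["time_s"],s["tcp_pos"],s["eef_rot"],s["joints"].round(1),s["gripper_width"],s["contact_force"])
c=cal("wrist");im=r.capture("wrist"); cv2.imwrite("pics/w2.png",im); 
np.savez("w2.npz",K=c[0],k=c[1],T=c[2])
for t in("release_tab","stone_case","case_lid"): print(t,[(round(d["p"],2),[int(x) for x in d["extent"]]) for d in r.cut_out(t,"wrist")])
E
```

```text
2.5167 [0.5193096  0.01394439 0.24616208] [-1.79975306e+02 -3.70794620e-02  1.66262184e+02] [  23.2    5.1  -16.9   -0.   -68.  -126.9] 0.00030560184738701545 [-0.36897128 -0.33660065 -0.35662473]
release_tab [(0.75, [306, 179, 339, 228]), (0.74, [80, 0, 133, 48])]
stone_case [(0.79, [232, 181, 416, 295]), (0.64, [73, 0, 282, 194])]
case_lid [(0.88, [71, 0, 272, 189]), (0.81, [233, 222, 418, 291]), (0.53, [505, 180, 536, 254])]
```

View pics/w2.png

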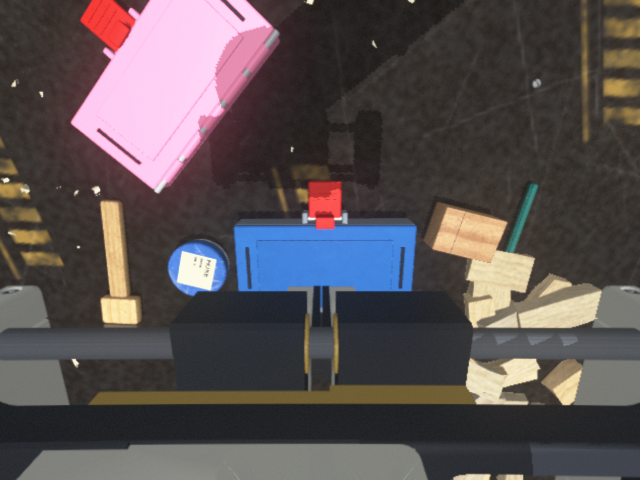

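The close view shows the blue-lidded grey case almost square to the image. The tab plate runs from (308,182) to (341,216) with its hook at (325,222), and the lid front edge runs from (235,226) to (416,224). The tin is at (199,266) and the block at (465,232).

```bash
python3 - <<'E'
from h import *
d=np.load("w2.npz"); c=(d["K"],float(d["k"]),d["T"]); im=cv2.imread("pics/w2.png")
m,t=big(masks(im)[1],np.array((325,200))); v,u=np.nonzero(m); print(u.min(),u.max(),v.min(),v.max())
P=lambda u,v,z:at(c,u,v,z)[:2]
f=P((u[v<v.min()+5].min()+u[v<v.min()+5].max())/2,v.min()-.5,.0285)
b=masks(im)[0]; cols={k:np.nonzero(b[200:260,k])[0].min()+200 for k in range(245,410,8) if not 300<k<350}
L=np.array([P(k,w-.5,.038) for k,w in cols.items()]); vx,vy,x0,y0=cv2.fitLine(L.astype(np.float32),2,0,.01,.01).ravel()
yaw=np.arctan2(vy,vx); yaw+=np.pi if vy<0 else 0; yaw-=np.pi/2; print("yaw",np.degrees(yaw))
row=np.nonzero(b[250,225:430])[0]+225; l,rr=P(row.min()-.5,250,.039),P(row.max()+.5,250,.039); print("width",np.linalg.norm(l-rr),"mid",(l+rr)/2)
ex=np.array([np.cos(yaw),np.sin(yaw)]); ey=np.array([-ex[1],ex[0]])
mid=(l+rr)/2; print("tab front",f,"press(tab)",f+.014*ex)
# centre: lid mid-y, lid front edge line at x=-50
p=np.array([x0,y0]); s=(p-mid)@ex; e=mid+s*ex; C=e+.050*ex; print("case C",C,"press(lid)",C-.082*ex, "y diff",(f-C)@ey,"tabfront x",(f-C)@ex)
print("tin/off",P(199,266,.02)-C,P(465,232,.03)-C)
E
```

```text
308 341 181 228
yaw -13.749873
width 0.2002472600093526 mid [0.55633728 0.00799065]
tab front [0.48302369 0.02528736] press(tab) [0.49662249 0.02195979]
case C [0.57687265 0.00296572] press(lid) [0.49722256 0.02245579] y diff -0.0006244141663047192 tabfront x -0.0964649851504733
tin/off [-0.03074446 -0.14545543] [-0.00092354  0.16227646]
```

>>> {"method": "servo_tool", "body": {"targets": [{"dx":-1.2,"dy":0.4,"dz":-3.5,"spin":0,"grip":0},{"dx":-2.5,"dy":0.9,"dz":-7,"spin":0,"grip":0},{"dx":-2.5,"dy":0.9,"dz":-10.5,"spin":0,"grip":0},{"dx":-2.5,"dy":0.9,"dz":-14,"spin":0,"grip":0},{"dx":-2.5,"dy":0.9,"dz":-17,"spin":0,"grip":0},{"dx":-2.5,"dy":0.9,"dz":-19,"spin":0,"grip":0},{"dx":-2.5,"dy":0.9,"dz":-20.5,"spin":0,"grip":0},{"dx":-2.5,"dy":0.9,"dz":-21.3,"spin":0,"grip":0},{"dx":-2.5,"dy":0.9,"dz":-21.3,"spin":0,"grip":0},{"dx":-2.5,"dy":0.9,"dz":-21.3,"spin":0,"grip":0}]}}

```text
time_s: 3.55
tcp_pos: [0.4942, 0.0211, 0.034]
eef_rot: [-180.0, 0.0, 166.1]
contact_force: [-0.1, -0.7, -0.7]
gripper_width: 0.0006
```

```bash
python3 - <<'E'
from h import *
s=r.get_state(); print(s["time_s"],s["tcp_pos"],s["eef_rot"],s["contact_force"],s["gripper_width"])
im=r.capture("wrist"); cv2.imwrite("pics/w3.png",im)
E
```

```text
3.55 [0.4941656  0.0211342  0.03401893] [-1.79994258e+02  1.03686806e-02  1.66089286e+02] [-0.05729507 -0.68966374 -0.71113462] 0.0005811912472908858
```

View pics/w3.png

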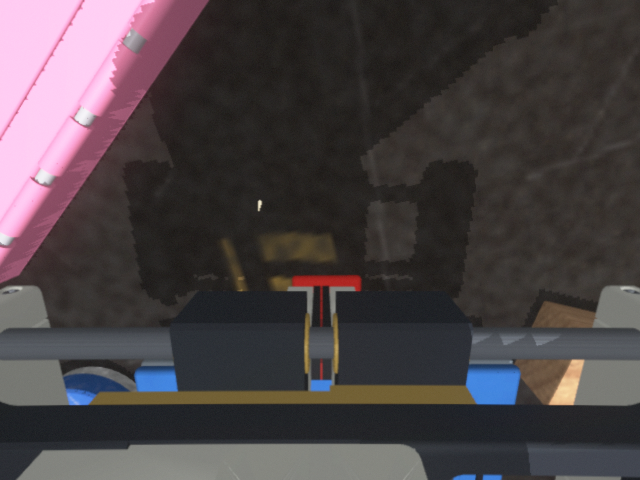

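The closed fingers, (322,290), stand over the red tab, whose front edge shows at (293–361, 280). They are about 2 mm off to one side. I press slowly.

>>> {"method": "servo_tool", "body": {"targets": [{"dx":0,"dy":0.2,"dz":-0.2,"spin":0,"grip":0},{"dx":0,"dy":0.2,"dz":-0.4,"spin":0,"grip":0},{"dx":0,"dy":0.2,"dz":-0.6,"spin":0,"grip":0},{"dx":0,"dy":0.2,"dz":-0.75,"spin":0,"grip":0},{"dx":0,"dy":0.2,"dz":-0.9,"spin":0,"grip":0},{"dx":0,"dy":0.2,"dz":-1.0,"spin":0,"grip":0},{"dx":0,"dy":0.2,"dz":-1.1,"spin":0,"grip":0},{"dx":0,"dy":0.2,"dz":-1.2,"spin":0,"grip":0},{"dx":0,"dy":0.2,"dz":-1.2,"spin":0,"grip":0},{"dx":0,"dy":0.2,"dz":-1.2,"spin":0,"grip":0}]}}

```text
time_s: 4.43
tcp_pos: [0.4948, 0.0239, 0.022]
eef_rot: [180.0, 0.1, 166.2]
contact_force: [0.0, 0.8, 6.3]
gripper_width: 0.0003
```

```bash
python3 - <<'E'
from h import *
s=r.get_state(); print(s["tcp_pos"],s["contact_force"],s["time_s"])
a=r.capture("scene"); b=r.capture("top"); cv2.imwrite("pics/s4.png",a)
v=np.hstack([cv2.resize(a[170:330,180:380],None,fx=2,fy=2,interpolation=2),cv2.resize(b[160:320,220:420],None,fx=2,fy=2,interpolation=2)]); cv2.imwrite("pics/v4.png",v)
E
```

```text
[0.49475601 0.02390326 0.02198846] [0.03442327 0.82652331 6.30693353] 4.4333
```

View pics/v4.png

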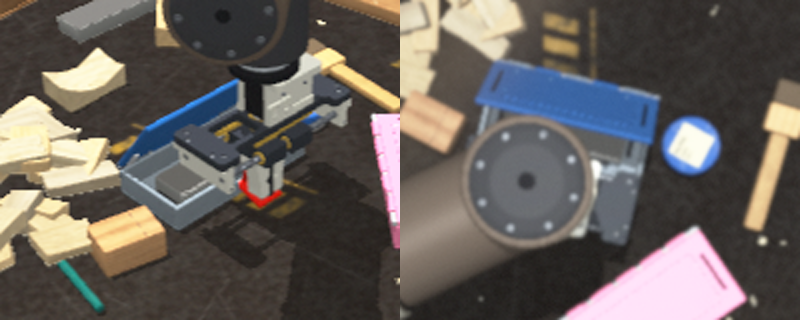

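The press worked: in both views the lid stands ajar, the stone is still lying in the case, and the case is where it was. Next I raise the fingers clear of the tab and bring them up to just in front of the lid's edge.

>>> {"method": "servo_tool", "body": {"targets": [{"dx":0,"dy":0,"dz":1,"spin":0,"grip":0},{"dx":0,"dy":0,"dz":3,"spin":0,"grip":0},{"dx":0,"dy":0,"dz":5.5,"spin":0,"grip":0},{"dx":0,"dy":0,"dz":7.8,"spin":0,"grip":0},{"dx":1,"dy":-0.2,"dz":7.8,"spin":0,"grip":0},{"dx":2.4,"dy":-0.6,"dz":7.8,"spin":0,"grip":0},{"dx":3.8,"dy":-0.9,"dz":7.8,"spin":0,"grip":0},{"dx":4.8,"dy":-1.2,"dz":7.8,"spin":0,"grip":0},{"dx":5.3,"dy":-1.3,"dz":7.8,"spin":0,"grip":0},{"dx":5.3,"dy":-1.3,"dz":7.8,"spin":0,"grip":0}]}}

```text
time_s: 5.37
tcp_pos: [0.5474, 0.0103, 0.0988]
eef_rot: [-180.0, -0.1, 166.1]
contact_force: [-0.6, -0.1, 0.2]
gripper_width: 0.001
```

```bash
python3 - <<'E'
from h import *
s=r.get_state(); print(s["tcp_pos"],s["contact_force"],s["time_s"])
a=r.capture("scene"); b=r.capture("top")
v=np.hstack([cv2.resize(a[170:330,180:380],None,fx=2,fy=2,interpolation=2),cv2.resize(b[160:320,220:420],None,fx=2,fy=2,interpolation=2)]); cv2.imwrite("pics/v5.png",v)
E
```

```text
[0.54742177 0.01026731 0.09875017] [-0.63072684 -0.06324106  0.2386025 ] 5.3667
```

View pics/v5.png

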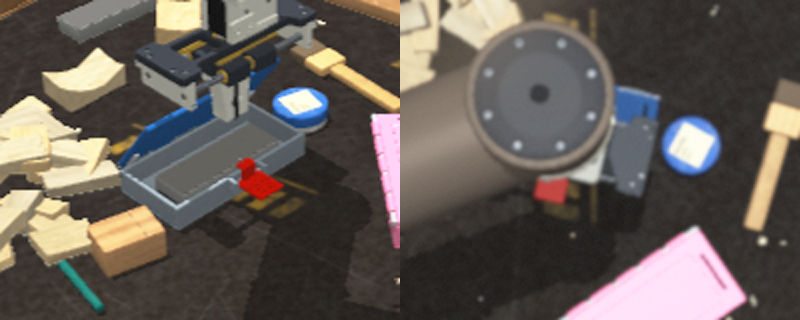

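The fingers are under the lid's front edge (scene half, around (230,100)), the tab has sprung back and the stone is in place. Now a gentle push along the case's x.

>>> {"method": "servo_tool", "body": {"targets": [{"dx":0.4,"dy":-0.1,"dz":0,"spin":0,"grip":0},{"dx":0.9,"dy":-0.2,"dz":0,"spin":0,"grip":0},{"dx":1.4,"dy":-0.3,"dz":0,"spin":0,"grip":0},{"dx":1.9,"dy":-0.5,"dz":0,"spin":0,"grip":0},{"dx":2.4,"dy":-0.6,"dz":0,"spin":0,"grip":0},{"dx":2.9,"dy":-0.7,"dz":0,"spin":0,"grip":0},{"dx":3.4,"dy":-0.8,"dz":0,"spin":0,"grip":0},{"dx":3.9,"dy":-1.0,"dz":0,"spin":0,"grip":0},{"dx":4.4,"dy":-1.1,"dz":0,"spin":0,"grip":0},{"dx":4.9,"dy":-1.2,"dz":0,"spin":0,"grip":0}]}}

```text
time_s: 6.3
tcp_pos: [0.5965, -0.0016, 0.0995]
eef_rot: [-180.0, -0.0, 166.1]
contact_force: [-0.3, -0.4, 0.7]
gripper_width: 0.0002
```

>>> {"method": "servo_tool", "body": {"targets": [{"dx":0.5,"dy":-0.1,"dz":0,"spin":0,"grip":0},{"dx":1.0,"dy":-0.2,"dz":0,"spin":0,"grip":0},{"dx":1.5,"dy":-0.4,"dz":0,"spin":0,"grip":0},{"dx":1.9,"dy":-0.5,"dz":0,"spin":0,"grip":0},{"dx":2.3,"dy":-0.6,"dz":0,"spin":0,"grip":0},{"dx":2.7,"dy":-0.7,"dz":0,"spin":0,"grip":0},{"dx":3.1,"dy":-0.8,"dz":0,"spin":0,"grip":0},{"dx":3.4,"dy":-0.8,"dz":0,"spin":0,"grip":0},{"dx":3.4,"dy":-0.8,"dz":0,"spin":0,"grip":0},{"dx":3.4,"dy":-0.8,"dz":0,"spin":0,"grip":0}]}}

```text
time_s: 7.13
tcp_pos: [0.63, -0.0094, 0.0995]
eef_rot: [-180.0, -0.0, 166.1]
contact_force: [0.3, 0.2, -0.1]
gripper_width: 0.0004
```

```bash
python3 - <<'E'
from h import *
s=r.get_state(); print(s["tcp_pos"],s["contact_force"],s["time_s"])
a=r.capture("scene"); b=r.capture("top")
v=np.hstack([cv2.resize(a[170:330,180:380],None,fx=2,fy=2,interpolation=2),cv2.resize(b[160:320,220:420],None,fx=2,fy=2,interpolation=2)]); cv2.imwrite("pics/v6.png",v)
E
```

```text
[ 0.63003076 -0.00937653  0.09947353] [ 0.31562986  0.1559424  -0.05492707] 7.1333
```

View pics/v6.png

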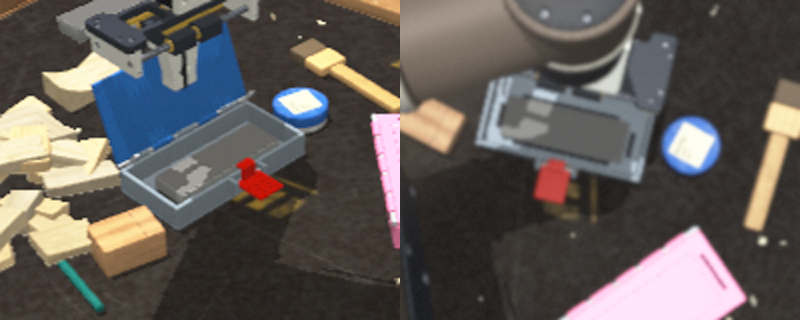

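The lid now stands leaning past upright at (175,90) in the scene half, and no push force is felt. I back out along the same line, then go up and clear.

>>> {"method": "servo_tool", "body": {"targets": [{"dx":-0.5,"dy":0.1,"dz":0,"spin":0,"grip":0},{"dx":-1.5,"dy":0.4,"dz":0,"spin":0,"grip":0},{"dx":-3,"dy":0.7,"dz":0,"spin":0,"grip":0},{"dx":-5,"dy":1.2,"dz":0,"spin":0,"grip":0},{"dx":-7.5,"dy":1.8,"dz":0,"spin":0,"grip":0},{"dx":-10,"dy":2.4,"dz":0.5,"spin":0,"grip":0},{"dx":-12.5,"dy":3,"dz":3,"spin":0,"grip":0},{"dx":-14,"dy":3.4,"dz":6,"spin":0,"grip":0},{"dx":-15,"dy":3.6,"dz":9,"spin":0,"grip":0},{"dx":-15,"dy":3.6,"dz":12,"spin":0,"grip":0}]}}

```text
time_s: 8.07
tcp_pos: [0.4767, 0.0266, 0.221]
eef_rot: [180.0, -0.0, 166.2]
contact_force: [0.9, -0.4, -0.5]
gripper_width: -0.0
```

>>> {"method": "servo_tool", "body": {"targets": [{"dx":-1,"dy":-3,"dz":1,"spin":0,"grip":0},{"dx":-2,"dy":-6,"dz":2,"spin":0,"grip":0},{"dx":-2,"dy":-9,"dz":2,"spin":0,"grip":0},{"dx":-2,"dy":-12,"dz":2,"spin":0,"grip":0},{"dx":-2,"dy":-15,"dz":2,"spin":0,"grip":0},{"dx":-2,"dy":-18,"dz":2,"spin":0,"grip":0},{"dx":-2,"dy":-20,"dz":2,"spin":0,"grip":0},{"dx":-2,"dy":-20,"dz":2,"spin":0,"grip":0},{"dx":-2,"dy":-20,"dz":2,"spin":0,"grip":0},{"dx":-2,"dy":-20,"dz":2,"spin":0,"grip":0}]}}

```text
time_s: 8.9
tcp_pos: [0.4593, -0.173, 0.2395]
eef_rot: [180.0, -0.0, 166.1]
contact_force: [0.4, 0.2, 0.8]
gripper_width: 0.0003
```

```bash
python3 - <<'E'
from h import *
s=r.get_state(); print(s["tcp_pos"],s["contact_force"],s["time_s"])
a=r.capture("scene"); b=r.capture("top")
v=np.hstack([cv2.resize(a[170:330,180:380],None,fx=2,fy=2,interpolation=2),cv2.resize(b[160:320,220:420],None,fx=2,fy=2,interpolation=2)]); cv2.imwrite("pics/v7.png",v)
b0=cv2.imread("pics/top0.png"); c=cal("top")
for i in(b0,b):
    m,t=big(masks(i)[1],np.array((296,251))) if masks(i)[1].sum()>255*40 else (0,None); print("tab",t)
    h=cv2.cvtColor(i,cv2.COLOR_BGR2HSV); rr=cv2.inRange(h,(0,150,80),(10,255,255))|cv2.inRange(h,(170,150,80),(180,255,255)); v_,u_=np.nonzero(rr[230:270,280:310]); print(len(u_),u_.mean()+280,v_.mean()+230)
C=np.array([.5769,.003]);ex=np.array([.9713,-.2377]);ey=np.array([.2377,.9713])
for q in(1.92,1.75,.95):
    print(q,[proj(cal("scene"),np.r_[C+(.051-.101*np.cos(q))*ex+w*ey,.0375+.101*np.sin(q)]).round().tolist() for w in(.1,-.1)])
E
```

```text
[ 0.45927931 -0.17298728  0.23945981] [0.42974339 0.16003991 0.7805868 ] 8.9
tab None
277 295.6028880866426 252.22382671480145
tab [364.73333333 347.23333333]
0 nan nan
1.92 [[[226.0, 212.0]], [[292.0, 179.0]]]
1.75 [[[230.0, 213.0]], [[297.0, 180.0]]]
0.95 [[[253.0, 234.0]], [[320.0, 198.0]]]<stdin>:8: RuntimeWarning: Mean of empty slice.
  ret = ret.dtype.type(ret / rcount)
```

View pics/v7.png

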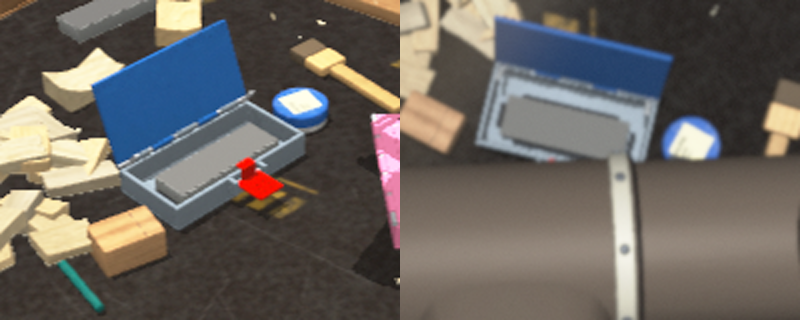

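The lid's top corners sit at full-frame pixels (226,213) and (292,180). The model predicts (226,212) and (292,179) at 1.92 rad, so it is fully open at its stop. The hand is clear and everything else stands where it was.

```bash
python3 -c "
from plant import r
print(r.close_job())"
```

```text
the job is handed in; nothing more can be done
None
```

The stone case is open and I have handed the job in at about 9 s of the 38 s allowed. I pressed the red tab on the blue-lidded case (about 6.5 mm down, 6.3 N) and the lid sprang ajar. I then pushed its front edge over to the stop with closed fingers and moved the hand clear.

**Lid:** in the last scene picture its top corners are within about 1 pixel of where they should be at 1.92 rad, so it is fully open.

**Rest of the scene:** the stone lies in the case, the tab sprang back, the case stands where it was, and the tin, block, pen and brush look unmoved. The contact force reading was about 1 N or less, which is noise level.

**Check that failed:** the numeric comparison of the tab's position in the top view, before and after, because the arm covered the tab in the last picture. That the case did not shift therefore rests on the pictures and on the lid's corners fitting the case position I measured at the start.

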